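# Put the jewellery away and bolt the box

### The job

Pry up the lid of the wooden jewellery box with the blade of the red-handled nail file, working it in at the notch in the front rim, and open the lid. Put every piece of jewellery that lies loose on the left of the dresser (whichever are there of ring case, lapis pendant, hair clip, brooch and locket) into the box, shut the lid fully, and only then slide its bolt fully home into the keeper. Leave the nail file lying on the grey mat, and do not disturb the dish, bottle, jar or hairbrush.

Things in the scene. Friction and masses are not known exactly. Their poses are not given: they have to be found in the camera images.
- jewel_box: Dark wood box, fixed, 130 (x) x 260 (y) x 60 mm high without lid; walls and floor 6 mm, inside 118 x 248 mm. Origin: centre of the underside; x points to the back (hinge side), front faces -x (the robot), y left. On its left outer side a brass keeper portal: y = 130 to 145, x = -37 to -3, up to z = 92 mm.
- lid_edge (a point): The lid is a brown board 142 (x) x 260 (y) x 8 mm. Shut: z = 60 to 68 mm, 12 mm overhang at the box's front. This point: middle of its front edge face at y = -50 (above the notch). On its top only the bolt and its two brass guides, 22 (x) x 16 (y) mm, 18 mm tall, centred 85 mm from the hinge line at y = +10 and +110 mm.
- lid (a joint): Lid angle in rad: 0 shut, about 1.55 fully open (stop, almost upright). The hinge is stiff: the lid stays at whatever angle it is left, also slightly ajar, so it has to be pressed down to shut. Raising it takes about 2 N at the front edge.
- hinge (a point): Middle of the lid's hinge line: box x = 65, y = 0, z = 60 mm. The hinge axis is the box's y axis.
- notch (a point): Middle of the pry notch in the front rim of the box, on its outer face: box x = -65, y = -50, z = 55 mm. The notch is 40 mm wide (y) and 10 mm tall (z = 50 to 60), open through the 6 mm wall; its roof is the lid's underside. A brass inlay, 40 x 10 mm, on the lid's top at its front edge marks the place from above.
- bolt (a joint): Travel in m of the steel barrel bolt on top of the lid: 0 drawn, 0.040 fully home (stop). It slides along the box's +y (left) through the two guides until its 9 mm rod passes through the keeper. It stays where it is left and takes about 2 N to slide. It starts drawn (0 to 8 mm).
- bolt_knob (a point): Top centre of the bolt's dark upright knob, 12 mm thick post, standing 44 mm above the lid's top face; the top 26 mm stand clear above the guides. Drawn, it is at box x = -20, y = +35 mm, z = 112 mm (lid shut); moves with the bolt and lid.
- keeper (a point): Centre of the opening of the brass keeper on the left side of the box, the bolt's rod passes through it along y: box x = -20, y = 140, z = 77 mm.
- mat: Grey felt mat, fixed, 240 (x) x 120 (y) x 4 mm thick, on the right of the dresser. Origin: centre of its underside.
- file: Nail file, about 60 g: red handle 90 (x) x 14 (y) x 22 mm (z), then a steel blade 100 long (x = 45 to 145 mm), 16 wide and 3 mm thick, its mid-plane 11 mm above the handle's underside. Origin: centre of the handle's underside; x points along the blade to the tip, z up. Starts lying on the mat, tip away from the robot.
- file_grip (a point): Good point to grip the file, near its balance point: on the handle's centre line, 20 mm ahead of the handle's middle, 11 mm above its underside.
- file_tip (a point): Tip of the file's blade (mid-thickness).
- ring_case: Blue ring case with a brass seam, 42 x 42 x 32 mm high. Origin: centre of the underside. May be absent.
- lapis: Round blue lapis pendant with a copper band, 34 mm across, 16 mm high, top edge bevelled. Origin: centre of the underside. May be absent.
- hair_clip: Stainless hair clip, a bar 50 (x) x 16 (y) x 14 mm high. Origin: centre of the underside. May be absent.
- brooch: Brass brooch 36 (x) x 24 (y) x 14 mm high with three white pearls on top. Origin: centre of the underside. May be absent.
- locket: Round copper locket (short cylinder) 30 mm across, 20 mm high. Origin: centre of the underside. May be absent.
- ring_dish: White ceramic bowl-shaped ring dish, 84 mm across, 25 mm high, to leave alone.
- green_bottle: Green glass stoppered bottle, 56 mm across, 130 mm high, behind the box, to leave alone.
- cream_jar: White cream jar with brass cap, 52 mm across, 45 mm high, in front of the box on the right, to leave alone.
- hairbrush: Wooden hairbrush about 200 mm long, 30 mm high, right of and behind the box, to leave alone.

How it is judged:
By the outcome, as a careful person would: the job done as asked, in the order asked, and still so for the second after the job is handed in, with the robot touching nothing.
Of ring_case, lapis, hair_clip, brooch, locket only 3 to 5 are there at a start; the rules pass over those that are not, and their reading is None.
At some moment in a run one of ring_case, lapis, hair_clip, brooch, locket, file may be knocked a few centimetres aside while the robot is not near it.
Once in a run the grip may slacken for a moment while it holds something.
It also fails if it takes over 210 s, if anything falls off the work surface, if the arm or the gripper's body presses on something with over 40 N, if the wrist force passes 120 N, or if a joint passes its speed limit or range.

### The arm

A 6-joint arm with a two-finger parallel gripper is mounted at the origin on the work surface. World frame = base frame: x ahead of the robot, y to its left, z up, the work surface at z = 0. Lengths are in m, angles in rad, forces in N, time in s.
With the tool pointing down it reaches from about 0.325 to 0.875 m from the base axis. Payload 4.4 kg.
Tool frame: the origin (TCP) lies at the very end of the fingers, on their centre line; the grasp point (between the pads) lies 19 mm behind it; z points along the fingers, y is the line along which they close (so a half turn about z gives the same grasp; the last joint's range is limited). The gripper opens to 85 mm and grips with 20 to 120 N. Pads are 22 mm wide; open, the fingers measure 114 mm over their backs; the gripper's body (76 mm by 85 mm) begins 54 mm behind the grasp point. The pads swing forward as they close: fully open they stand 13 mm farther back than shut.
Start: joints at [-1.333, 0.207, 1.542, -0, 1.393, -0.15], TCP at [0.218, -0.532, 0.231] pointing down, gripper open.
Joint ranges: [-2.73, 2.73], [-0.86, 2.22], [0.23, 2.46], [-1.11, 4.25], [0.08, 2.63], [-2.82, 2.82]. Speed limits (rad/s): [2.79, 2.79, 3.14, 3.14, 3.14, 3.14].

### API

Orientations are given as a rotation vector (axis times angle).
In Python, from rig import monitor, cams, ticket, spotter gives the robot as it stands.
- The arm moves only by the shell command python3 -m inch 'ROWS' [FORCE]. ROWS is JSON, a list of rows, each a list of 5 numbers: the shift along the tool's x, y, z in cm, then the turn about the tool's z in rad, then the opening, from 0 (shut) to 1 (fully open). A call has 1 to 10 rows; each row shifts and turns the commanded pose from where the row before left it, along the tool's axes as they then stand; what a row does not reach is not made up. A row lasts 1/10 s, in which the tool goes at most 50 mm and 8.59 degrees, less where a joint would pass 70% of its speed; a pose out of reach is approached as far as the arm can. A call is refused whole if a number of a shift passes 5 or a number of a turn 0.15, either way. A call with a gripper value outside its range is refused whole. The fingers move at their own pace and stop on an object; FORCE is the grip in N (left out, the last holds). Time passes only in rows, so rows that do not move let the fingers close. It gives the time, the measured TCP pose, the force, the opening and the grip force at its end, in the units of the state.
- monitor.get_state(): the state, without advancing time (a new reading comes with each control period).
- cams.grab_frame(name): name is "scene" or "top" or "wrist"; returns (picture, depth): 400x640x3 uint8, blue, green, red; 400x640 float32, m along the optical axis (not along the pixel's ray), 0 where there is no reading.
- cams.camera_params(name): a dict with "fx", "fy", "cx", "cy" (pixels), "k1" (the pictures are not rectified: a ray, as slopes to the right and down, at radius r is drawn at 1 + k1 r^2 times it, then the intrinsics apply), "rvec" (rotation vector, rad) and "tvec" (3), from world to camera coordinates, as OpenCV has them. Camera axes: x right, y down, z forward; pixel columns grow to the right and rows downward; lengths in m; the calibration is good to about 2 mm. A picture is of the moment at which its call begins: read the wrist's pose just before it. camera_params takes no time and is no camera call; for the wrist camera it gives the pose at the moment of the call.
- ticket.job_done(): hands the job in; it is judged then, once.
Trained networks look in the newest picture that a camera, given by its name, has taken for a name from the list of things; names that differ only in an ending like _2 or _b are one class to them, and where a whole thing is asked for, a point or a joint stands for the part that bears it (a point fixed in the world has none). Each returns a list of dicts, best first, with "score" (0 to 1); they miss things now and then, are a little off and sometimes report something else, mostly with a low value. They report only what shows in the picture. A call takes as long as a camera call.
- spotter.trace(label, camera): "pixels" (400x640 bool, what is visible of it).
- spotter.spot_point(label, camera): "point" ([x, y, z] in m, in the coordinates of the camera as it stood for that picture, good to about 4 mm: a listed point, or the origin of a listed thing).
The state is a dict: "t": time; "joints": joint angles; "joint_vel": joint speeds; "joint_efforts": joint torques, N m; "tool_pos": TCP position; "ee_rot": TCP orientation; "force": force on the tool from outside, world axes, zero at the start; "wrist_torque": the same for the moment, N m; "finger_gap": opening from 0.0 (shut) to 1.0 (fully open); "grasp_force": force on a finger pad.
Only numpy, scipy, OpenCV 4.12 (cv2) and the standard library are available. Lean on these libraries where they do the work, as an engineer would, in place of code of your own. Each camera call takes 0.05 s, during which the arm holds its last target. There are 200 camera calls.

## Working session

There is one attempt and no reset: what is moved stays moved. The work goes in short steps, Python scripts to look and compute and a shell command to move; the robot and the scene stay as the last step left them, time stands still between calls to the robot, and variables do not carry over. Pictures are saved under pics/ and viewed, at most 14 in all, crops included, and the job is handed in when it is done.

```bash
ls -la; mkdir -p pics; cat > h.py <<'E'
import numpy as np, cv2
from scipy.spatial.transform import Rotation as R
from rig import monitor, cams, ticket, spotter
def st():
    s=monitor.get_state(); return s
def w(cp,p):
    Rm=cv2.Rodrigues(np.array(cp["rvec"],float))[0]
    return Rm.T@(np.array(p)-np.array(cp["tvec"]).ravel())
def grab(c):
    cp=cams.camera_params(c); im,d=cams.grab_frame(c); return cp,im,d
def pix(cp,u,v,z):
    # pixel+depth -> world
    x=(u-cp["cx"])/cp["fx"]; y=(v-cp["cy"])/cp["fy"]
    a,b=x.copy() if hasattr(x,'copy') else x,y
    for _ in range(8):
        k=1+cp["k1"]*(a*a+b*b); a,b=x/k,y/k
    P=np.stack([a*z,b*z,z+0*a],-1)
    Rm=cv2.Rodrigues(np.array(cp["rvec"],float))[0]
    return (P-np.array(cp["tvec"]).ravel())@Rm
def pts(label,c,cp,n=1):
    return [(round(r["score"],2),np.round(w(cp,r["point"]),4).tolist()) for r in spotter.spot_point(label,c)[:n]]
def cloud(label,c,cp,d,k=0):
    r=spotter.trace(label,c)
    if len(r)<=k: return None,0
    m=r[k]["pixels"]&(d>0); v,u=np.nonzero(m)
    return pix(cp,u.astype(float),v.astype(float),d[m]),r[k]["score"]
def tool():
    s=st(); return np.array(s["tool_pos"]),R.from_rotvec(s["ee_rot"])
E
python3 - <<'E'
from h import *
s=st(); print({k:np.round(v,3).tolist() for k,v in s.items()})
print(R.from_rotvec(s["ee_rot"]).as_matrix().round(3))
for c in ["top","scene"]:
    cp,im,d=grab(c); cv2.imwrite(f"pics/{c}0.png",im)
    print(c,{k:np.round(v,3).tolist() for k,v in cp.items()})
    for l in ["jewel_box","lid_edge","hinge","notch","bolt_knob","keeper","mat","file","file_grip","file_tip","ring_case","lapis","hair_clip","brooch","locket","ring_dish","cream_jar","green_bottle","hairbrush"]:
        print(l,pts(l,c,cp,2))
E
```

```text
total 12
drwxr-xr-x  3 agent agent 4096 Nov 30 07:00 .
drwxr-xr-x 23 root  root  4096 Nov 30 07:00 ..
drwxr-xr-x  2 agent agent 4096 Nov 30 07:00 pics
{'t': 0.0, 'joints': [-1.333, 0.207, 1.543, 0.0, 1.394, -0.15], 'joint_vel': [0.001, 0.001, 0.003, -0.0, -0.0, -0.002], 'joint_efforts': [-0.001, -38.304, -29.159, -0.0, 0.011, -0.0], 'tool_pos': [0.218, -0.531, 0.23], 'ee_rot': [-3.08, -0.606, 0.0], 'force': [-0.241, -0.433, -0.08], 'wrist_torque': [-0.026, 0.004, -0.008], 'grasp_force': 0.0, 'finger_gap': 1.001}
[[ 0.925  0.379 -0.001]
 [ 0.379 -0.925  0.002]
 [ 0.    -0.002 -1.   ]]
top {'fx': 390.127, 'fy': 390.127, 'cx': 317.625, 'cy': 196.112, 'k1': -0.004, 'rvec': [2.153, -2.093, 0.213], 'tvec': [-0.062, 0.601, 0.937]}
jewel_box [(0.97, [0.572, -0.0168, 0.002]), (0.62, [0.4856, -0.3702, 0.0169])]
lid_edge [(0.78, [0.4907, -0.0736, 0.0605])]
hinge [(0.77, [0.6308, -0.0237, 0.0605]), (0.49, [0.4759, -0.3527, 0.0023])]
notch [(0.79, [0.5004, -0.0668, 0.0502]), (0.2, [0.7734, -0.0744, 0.0009])]
bolt_knob [(0.69, [0.5519, 0.026, 0.1127])]
keeper [(0.58, [0.5475, 0.1201, 0.076]), (0.4
[... 1190 characters left out ...]
478, 0.1254, 0.0755])]
mat [(0.73, [0.5014, -0.3594, 0.0018]), (0.41, [0.5254, 0.3633, 0.0012])]
file [(0.76, [0.4708, -0.3563, 0.0022])]
file_grip [(0.57, [0.4839, -0.3687, 0.0188])]
file_tip [(0.68, [0.5608, -0.4672, 0.014])]
ring_case []
lapis [(0.53, [0.6302, 0.2396, 0.002])]
hair_clip [(0.63, [0.4023, -0.1444, 0.0002]), (0.56, [0.4155, 0.2703, -0.0003])]
brooch [(0.63, [0.527, 0.3591, 0.0018])]
locket [(0.56, [0.4145, 0.3793, -0.0034])]
ring_dish [(0.65, [0.6627, 0.3624, -0.0004])]
cream_jar [(0.63, [0.4057, -0.1436, -0.001])]
green_bottle [(0.77, [0.7728, -0.0739, -0.0036]), (0.38, [0.5289, 0.3592, -0.0])]
hairbrush [(0.7, [0.7235, -0.2502, -0.0029]), (0.48, [0.6336, -0.0165, 0.0645])]
```

View pics/top0.png

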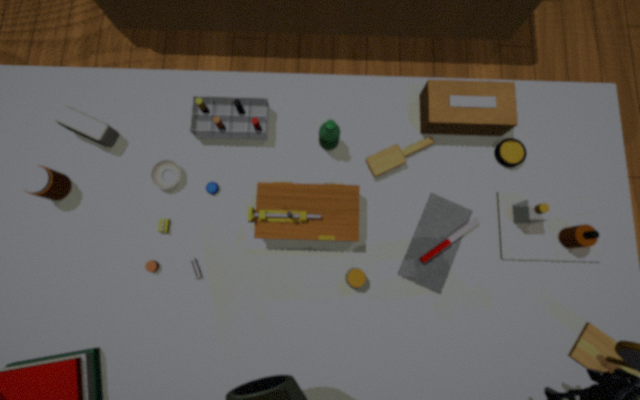

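View pics/scene0.png

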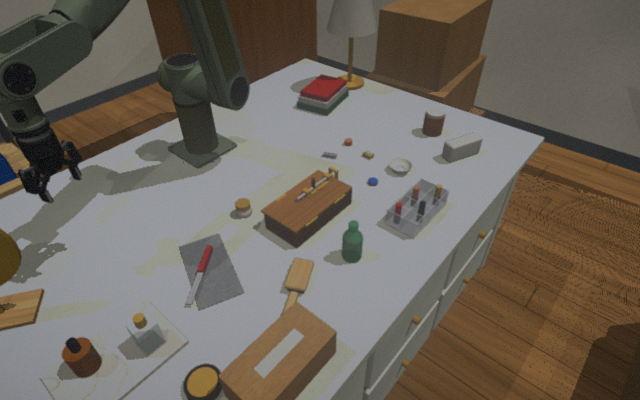

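```bash
python3 - <<'E'
from h import *
C={}
for c in ["top","scene"]:
    cp,im,d=grab(c)
    for l in ["file","lapis","hair_clip","brooch","locket","ring_dish"]:
        P,s=cloud(l,c,cp,d)
        if P is None: print(c,l,"none");continue
        z=P[:,2]; t=P[z>np.percentile(z,90)-0.006]
        r=cv2.minAreaRect((t[:,:2]*1000).astype(np.float32))
        print(c,l,round(s,2),len(P),"ztop",np.percentile(z,[50,90,97]).round(4),"med",np.median(t,0).round(4),"rect",np.round(r[0],1),np.round(r[1],1),round(r[2],1))
    # lid top cloud
    P,s=cloud("jewel_box",c,cp,d)
    t=P[(P[:,2]>.062)&(P[:,2]<.073)]
    r=cv2.minAreaRect((t[:,:2]*1000).astype(np.float32)); print("lid",s,np.round(r[0],1),np.round(r[1],1),r[2],np.median(t[:,2]))
E
```

```text
top file 0.59 432 ztop [0.0191 0.0272 0.0284] med [ 0.4765 -0.3536  0.0257] rect [ 497.4 -383.8] [ 14.1 166.5] 35.8
top lapis 0.54 157 ztop [0.0139 0.0181 0.0194] med [0.5219 0.3579 0.0151] rect [521.  358.9] [25.3 34.6] 88.7
top hair_clip 0.67 148 ztop [0.0134 0.0158 0.0171] med [0.4138 0.2665 0.0138] rect [412.7 266.9] [49.5 16.5] 24.3
top brooch 0.54 159 ztop [0.0139 0.0181 0.0193] med [0.5219 0.3583 0.0151] rect [521.  358.9] [25.3 34.6] 88.7
top locket 0.69 138 ztop [0.019  0.0214 0.0223] med [0.4158 0.3772 0.0197] rect [414.7 377.7] [27.7 29.7] 1.6
top ring_dish 0.64 700 ztop [0.0138 0.0239 0.0259] med [0.6623 0.3735 0.0226] rect [658.5 363.4] [80.3 79.6] 34.3
lid 0.83 [562.7 -14.4] [145.  267.2] 0.036832090467214584 0.06792851251831948
scene file 0.77 400 ztop [0.0177 0.0272 0.0292] med [ 0.4773 -0.354   0.026 ] rect [ 477.4 -353.8] [15.5 93.1] 36.0
scene lapis none
scene hair_clip 0.39 31 ztop [0.0135 0.0166 0.0175] med [0.418  0.264  0.0143] rect [418.6 262.5] [40.9 14.1] 17.0
scene brooch none
scene locket none
scene ring_dish 0.85 235 ztop [0.015  0.0242 0.0261] med [0.6592 0.3816 0.0229] rect [662.1 363.5] [72.8 79.9] 42.2
lid 0.57 [562.7 -12.6] [277.5 149.9] 89.77346801757812 0.06866275872836704
```

Found: box at about (0.568,-0.019) with yaw near 0. In the top picture the file lies on the mat at px (450,240), lapis (212,188), brooch (165,226), locket (152,267) and clip (197,268). There is no ring case. I'll move over the file next.

```bash
python3 -m inch '[[0,0,0,0.148,1],[0,0,0,0.148,1],[0,0,0,0.148,1],[0,0,0,0.148,1],[0,0,0,0.148,1],[0,0,0,0.148,1],[0,0,0,0.148,1],[0,0,0,0.148,1],[0,0,0,0.148,1]]'; python3 -m inch '[[0.4,-4.4,1.2,0,1],[0.4,-4.4,1.2,0,1],[0.4,-4.4,1.2,0,1],[0.4,-4.4,1.2,0,1],[0.4,-4.4,1.2,0,1],[0.4,-4.4,1.2,0,1],[0.4,-4.4,1.2,0,1],[0,0,0,0,1]]'
cat >> h.py <<'E'
def go(x,y,z,yaw=None):
    p,r=tool(); d=np.array([x,y,z])-p; l=r.inv().apply(d)*100
    tx=r.as_matrix()[:,0]; psi=np.arctan2(tx[1],tx[0])
    print("pos",p.round(4),"yaw",np.degrees(psi).round(1),"shift cm (tool)",l.round(2), "turn" if yaw is not None else "", None if yaw is None else round(psi-np.radians(yaw),3))
def info():
    s=st(); print("t",round(s["t"],2),"pos",np.round(s["tool_pos"],4),"F",np.round(s["force"],1),"gap",round(s["finger_gap"],3),"gf",round(s["grasp_force"],1))
def rect(P,hi=90,th=.006):
    z=P[:,2]; zt=np.percentile(z,hi); t=P[z>zt-th]
    r=cv2.minAreaRect((t[:,:2]*1000).astype(np.float32)); return zt.round(4),np.round(r[0],1),np.round(r[1],1),round(r[2],1)
E
python3 - <<'E'
from h import *
cp,im,d=grab("wrist"); cv2.imwrite("pics/w1.png",im)
print({k:np.round(v,3).tolist() for k,v in cp.items()})
for l in ["file","file_grip","file_tip"]: print(l,pts(l,"wrist",cp))
P,s=cloud("file","wrist",cp,d); print(s,rect(P)); 
go(.4887,-.3702,.007,-54.2)
E
```

```text
t: 3.7
tool_pos: [0.218, -0.5321, 0.2313]
ee_rot: [-2.794, 1.436, 0.0]
force: [-0.2, -0.5, -0.7]
finger_gap: 0.996
grasp_force: 0.0
t: 4.5
tool_pos: [0.4869, -0.3694, 0.1451]
ee_rot: [-2.8, 1.417, 0.004]
force: [0.1, 0.1, 0.5]
finger_gap: 1.003
grasp_force: 0.0
{'fx': 304.761, 'fy': 304.761, 'cx': 320.556, 'cy': 201.24, 'k1': -0.005, 'rvec': [-0.945, 2.877, 0.404], 'tvec': [0.173, 0.552, 0.456]}
file [(0.73, [0.476, -0.3554, 0.0031])]
file_grip [(0.93, [0.4851, -0.3698, 0.014])]
file_tip [(0.57, [0.5619, -0.4722, 0.0167])]
0.95 (np.float64(0.0262), array([ 476.5, -353.3]), array([13.7, 89.9]), 35.9)
pos [ 0.483  -0.375   0.1478] yaw -54.1 shift cm (tool) [-0.07 -0.75 14.08] turn 0.001
```

View pics/w1.png

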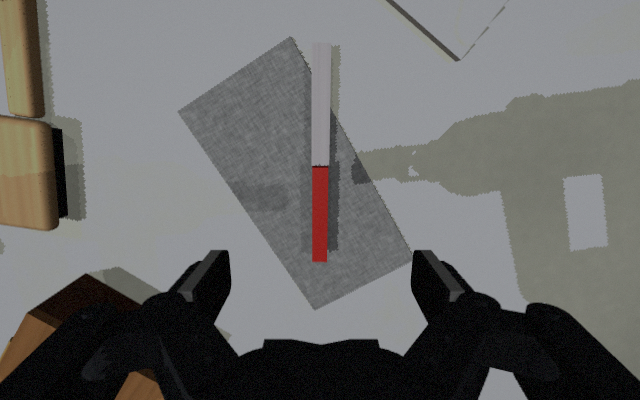

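The wrist picture shows the file in line with the gripper: handle at px (320,165–262), blade up to (321,42). I'll check the pose again before descending.

```bash
python3 -m inch '[[0,0,0,0,1],[0,0,0,0,1],[0,0,0,0,1]]'; python3 - <<'E'
from h import *
for _ in range(4): info()
cp,im,d=grab("wrist")
P,s=cloud("file","wrist",cp,d); print(s,rect(P))
info(); go(.4887,-.3702,.007,-54.2)
E
```

```text
t: 5.05
tool_pos: [0.4832, -0.3746, 0.1476]
ee_rot: [2.798, -1.429, 0.001]
force: [0.1, 0.1, -0.3]
finger_gap: 1.001
grasp_force: 0.0
t 5.05 pos [ 0.4832 -0.3746  0.1476] F [ 0.1  0.1 -0.3] gap 1.001 gf 0.0
t 5.05 pos [ 0.4832 -0.3746  0.1476] F [ 0.1  0.1 -0.3] gap 1.001 gf 0.0
t 5.05 pos [ 0.4832 -0.3746  0.1476] F [ 0.1  0.1 -0.3] gap 1.001 gf 0.0
t 5.05 pos [ 0.4832 -0.3746  0.1476] F [ 0.1  0.1 -0.3] gap 1.001 gf 0.0
0.8 (np.float64(0.0261), array([ 476.3, -352.6]), array([13.6, 90.9]), 35.9)
t 5.15 pos [ 0.4834 -0.3743  0.1475] F [-0.1  0.   0.2] gap 1.002 gf 0.0
pos [ 0.4834 -0.3743  0.1475] yaw -54.1 shift cm (tool) [-0.02 -0.67 14.05] turn 0.002
```

```bash
python3 -m inch '[[0,-0.7,3,0,0.6],[0,0,3,0,0.6],[0,0,3,0,0.6],[0,0,2.5,0,0.6],[0,0,1.5,0,0.6],[0,0,1,0,0.6],[0,0,0,0,0.6],[0,0,0,0,0.6]]' 60;  python3 -m inch '[[0,0,0,0,0],[0,0,0,0,0],[0,0,0,0,0],[0,0,0,0,0],[0,0,0,0,0],[0,0,0,0,0]]' 100; python3 -m inch '[[0,0,-1,0,0],[0,0,-3,0,0],[0,0,-3,0,0],[0,0,-3,0,0],[0,0,0,0,0],[0,0,0,0,0],[0,0,0,0,0]]' 100
python3 - <<'E'
from h import *
cp,im,d=grab("wrist"); cv2.imwrite("pics/w2.png",im)
P,s=cloud("file","wrist",cp,d); print(s,rect(P),pts("file_tip","wrist",cp),pts("file_grip","wrist",cp))
info(); go(.36,-.069,.12,0)
E
```

```text
t: 5.95
tool_pos: [0.4901, -0.3705, 0.0083]
ee_rot: [2.798, -1.427, 0.003]
force: [0.3, 0.0, 0.5]
finger_gap: 0.601
grasp_force: 0.0
t: 6.55
tool_pos: [0.4902, -0.3706, 0.0088]
ee_rot: [2.798, -1.427, 0.004]
force: [-0.1, -0.2, 6.5]
finger_gap: 0.138
grasp_force: 98.9
t: 7.25
tool_pos: [0.4883, -0.3687, 0.1057]
ee_rot: [-2.798, 1.427, 0.005]
force: [-0.1, -0.2, -0.2]
finger_gap: 0.133
grasp_force: 98.3
0.57 (np.float64(0.1228), array([ 483.9, -362.4]), array([13.9, 62.7]), 36.4) [] []
t 7.45 pos [ 0.4885 -0.369   0.1056] F [0.  0.3 0.2] gap 0.132 gf 98.3
pos [ 0.4885 -0.369   0.1056] yaw -54.0 shift cm (tool) [-31.83  -7.21  -1.35] turn -0.943
```

View pics/w2.png

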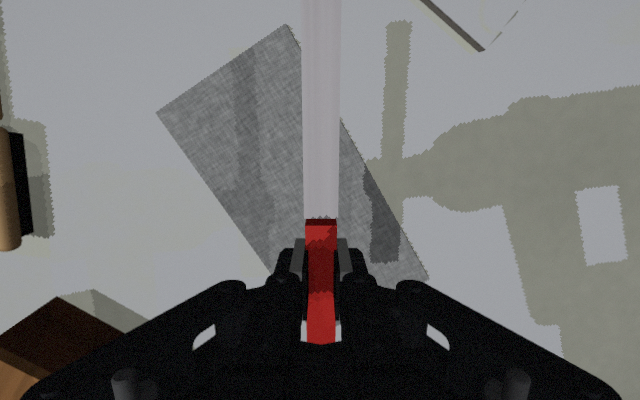

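File is gripped in line, blade at px x=302–340. I'll carry it to the front of the notch.

```bash
python3 -m inch '[[-4,-0.9,-0.4,0,0],[-4,-0.9,-0.4,0,0],[-4,-0.9,-0.4,0,0],[-4,-0.9,-0.4,0,0],[-4,-0.9,-0.4,0,0],[-4,-0.9,-0.4,0,0],[-4,-0.9,-0.4,0,0],[-3.8,-0.9,-0.4,0,0]]';  python3 -m inch '[[0,0,0,-0.135,0],[0,0,0,-0.135,0],[0,0,0,-0.135,0],[0,0,0,-0.135,0],[0,0,0,-0.135,0],[0,0,0,-0.135,0],[0,0,0,-0.135,0],[0,0,0,0,0],[0,0,0,0,0]]'
python3 - <<'E'
from h import *
cp,im,d=grab("wrist"); cv2.imwrite("pics/w3.png",im)
info()
for l in ["lid_edge","notch","file_tip","hinge","bolt_knob","keeper"]: print(l,pts(l,"wrist",cp))
P,s=cloud("file","wrist",cp,d); print(s,rect(P))
p,r=tool()
v,u=np.nonzero(d>0); Q=pix(cp,u.astype(float),v.astype(float),d[v,u]); 
L=(Q[:,2]>.062)&(Q[:,2]<.073)&(Q[:,0]>.45); c=im[v,u].astype(int)
q=Q[L]; print("lid z",np.median(q[:,2]))
for y in np.arange(-.14,.12,.04):
    a=q[(abs(q[:,1]-y)<.01)]; print(round(y,2),len(a),a[:,0].min().round(4) if len(a) else 0, np.percentile(a[:,0],1).round(4) if len(a) else 0)
print("right edge",[np.percentile(q[abs(q[:,0]-x)<.01][:,1],1).round(4) for x in (.51,.54,.57,.60)])
Y=L&(c[:,2]>c[:,0]*2.2)&(c[:,1]>110)&(Q[:,0]<.51); print("inlay",Y.sum(), np.median(Q[Y],0).round(4) if Y.sum() else 0)
E
```

```text
t: 8.25
tool_pos: [0.3595, -0.0685, 0.1388]
ee_rot: [-2.798, 1.428, 0.002]
force: [0.5, 0.5, -0.9]
finger_gap: 0.134
grasp_force: 98.3
t: 9.15
tool_pos: [0.3607, -0.07, 0.139]
ee_rot: [-3.141, 0.002, 0.001]
force: [0.0, 0.6, -0.2]
finger_gap: 0.136
grasp_force: 98.3
t 9.2 pos [ 0.3607 -0.07    0.139 ] F [ 0.8 -0.4 -1. ] gap 0.135 gf 98.3
lid_edge []
notch []
file_tip []
hinge []
bolt_knob []
keeper [(0.74, [0.4046, -0.1463, 0.0028])]
0.83 (np.float64(0.1562), array([352.7, -70.3]), array([63. , 13.9]), 0.1)
lid z 0.0674213972271923
-0.14 468 0.4913 0.4914
-0.1 481 0.4913 0.4915
-0.06 176 0.4915 0.4915
-0.02 484 0.4913 0.4915
0.02 483 0.4915 0.4917
0.06 500 0.491 0.4913
0.1 508 0.4913 0.4914Traceback (most recent call last):
  File "<stdin>", line 12, in <module>
    return _quantile_unchecked(
        a, q, axis, out, overwrite_input, method, keepdims, weights)
    return _ureduce(a,
                    func=_quantile_ureduce_func,
    ...<5 lines>...
                    overwrite_input=overwrite_input,
                    method=method)
    r = func(a, **kwargs)
    result = _quantile(arr,
                       quantiles=q,
    ...<2 lines>...
                       out=out,
                       weights=wgt)
    slices_having_nans = np.isnan(arr[-1, ...])
                                  ~~~^^^^^^^^^
IndexError: index -1 is out of bounds for axis 0 with size 0
```

View pics/w3.png

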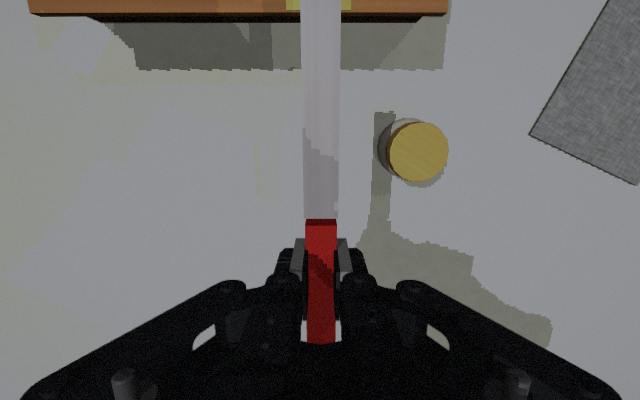

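Front edge of the box is straight at x=0.4914, so yaw is 0. The inlay is at px 286–351 and the blade at 303–340, so it's nearly centred. I'll measure the blade height relative to the TCP.

```bash
python3 -m inch '[[-1.2,0,3,0,0],[0,0,3,0,0],[0,0,0,0,0],[0,0,0,0,0]]'
python3 - <<'E'
from h import *
cp,im,d=grab("wrist"); p,r=tool(); info()
def med(r0,r1,c0=308,c1=332):
    v,u=np.mgrid[r0:r1,c0:c1]; v=v.ravel();u=u.ravel();z=d[v,u];k=z>0
    Q=pix(cp,u[k].astype(float),v[k].astype(float),z[k]); return np.median(Q,0).round(4)
for a in range(0,215,40): print(a,med(a,a+10), "rel",med(a,a+10)-p)
print("handle",med(240,330)-p)
cp,im,d=grab("scene"); print(pts("file_tip","scene",cp),pts("notch","scene",cp),pts("file_grip","scene",cp))
cp,im,d=grab("top"); print(pts("file_tip","top",cp),pts("notch","top",cp),pts("lid_edge","top",cp))
go(.35,-.069,.048)
E
```

```text
t: 9.95
tool_pos: [0.3488, -0.07, 0.0794]
ee_rot: [-3.141, -0.003, 0.002]
force: [-0.1, 0.4, 0.0]
finger_gap: 0.136
grasp_force: 98.3
t 10.0 pos [ 0.3499 -0.0705  0.0803] F [-0.3 -0.4 -0.5] gap 0.138 gf 98.3
0 [ 0.4598 -0.0699  0.0864] rel [0.10991179 0.00063417 0.00611656]
40 [ 0.4455 -0.0697  0.0864] rel [0.09561179 0.00083417 0.00611656]
80 [ 0.4304 -0.0697  0.0866] rel [0.08051179 0.00083417 0.00631656]
120 [ 0.4143 -0.07    0.0867] rel [0.06441179 0.00053417 0.00641656]
160 [ 0.397  -0.0698  0.0867] rel [0.04711179 0.00073417 0.00641656]
200 [ 0.3785 -0.07    0.0867] rel [0.02861179 0.00053417 0.00641656]
handle [-0.00728821  0.00083417  0.01621656]
[(0.71, [0.4754, -0.0706, 0.0887])] [(0.64, [0.5035, -0.0687, 0.0535])] [(0.57, [0.3454, -0.0689, 0.0867])]
[(0.76, [0.4733, -0.0685, 0.0897])] [] [(0.76, [0.489, -0.071, 0.0617])]
pos [ 0.3493 -0.0703  0.0798] yaw 0.1 shift cm (tool) [ 0.06 -0.13  3.18]  None
```

```bash
python3 -m inch '[[0,-0.1,1.5,0,0],[0,0,1.5,0,0],[0,0,0,0,0],[1,0,0,0,0],[1,0,0,0,0],[1,0,0,0,0],[0,0,0,0,0]]'; python3 -m inch '[[1,0,0,0,0],[1,0,0,0,0],[0.5,0,0,0,0],[0,0,0,0,0],[0,0,0,0,0]]'
python3 - <<'E'
from h import *
info(); cp,im,d=grab("wrist"); cv2.imwrite("pics/w4.png",im)
cp,im,d=grab("scene"); cv2.imwrite("pics/s4.png",cv2.resize(im[140:280,200:400],None,fx=3,fy=3))
E
```

```text
t: 11.1
tool_pos: [0.3818, -0.0698, 0.0504]
ee_rot: [3.14, 0.004, 0.005]
force: [-0.5, -1.1, 0.2]
finger_gap: 0.135
grasp_force: 98.3
t: 11.6
tool_pos: [0.4037, -0.0689, 0.0491]
ee_rot: [-3.141, -0.003, 0.001]
force: [-0.2, -0.1, -1.7]
finger_gap: 0.131
grasp_force: 98.3
t 11.6 pos [ 0.4037 -0.0689  0.0491] F [-0.2 -0.1 -1.7] gap 0.131 gf 98.3
```

View pics/w4.png

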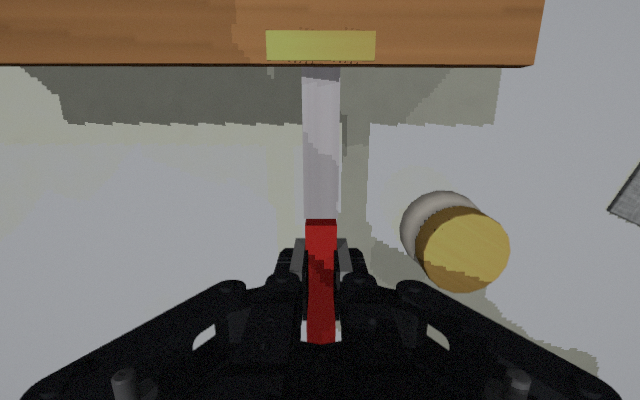

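Blade is in the notch, under the inlay (px 267–375). Levering up along an arc.

```bash
python3 -m inch '[[0,0,-0.5,0,0],[0.05,0,-0.9,0,0],[0.1,0,-0.9,0,0],[0.2,0,-0.9,0,0],[0.25,0,-0.85,0,0],[0.35,0,-0.8,0,0],[0.4,0,-0.8,0,0],[0,0,0,0,0],[0,0,0,0,0]]';python3 -m inch '[[0.5,0,-0.75,0,0],[0.5,0,-0.75,0,0],[0.6,0,-0.65,0,0],[0.65,0,-0.65,0,0],[0,0,0,0,0],[0,0,0,0,0]]'
python3 - <<'E'
from h import *
info(); cp,im,d=grab("scene"); 
P,s=cloud("lid_edge","scene",cp,d); print(s, len(P))
print(pts("lid_edge","scene",cp),pts("file_tip","scene",cp),pts("hinge","scene",cp))
cp,im,d=grab("wrist"); cv2.imwrite("pics/w5.png",im)
E
```

```text
t: 12.6
tool_pos: [0.4193, -0.0695, 0.1068]
ee_rot: [3.14, 0.003, 0.007]
force: [0.2, -0.2, -0.7]
finger_gap: 0.136
grasp_force: 98.2
t: 13.2
tool_pos: [0.4414, -0.0693, 0.1346]
ee_rot: [3.141, 0.003, 0.005]
force: [0.7, -0.2, -0.5]
finger_gap: 0.136
grasp_force: 98.2
t 13.2 pos [ 0.4414 -0.0693  0.1346] F [ 0.7 -0.2 -0.5] gap 0.136 gf 98.2
0.87 3458
[(0.9, [0.5436, -0.0705, 0.1736])] [] [(0.81, [0.6318, -0.0155, 0.0638])]
```

View pics/w5.png

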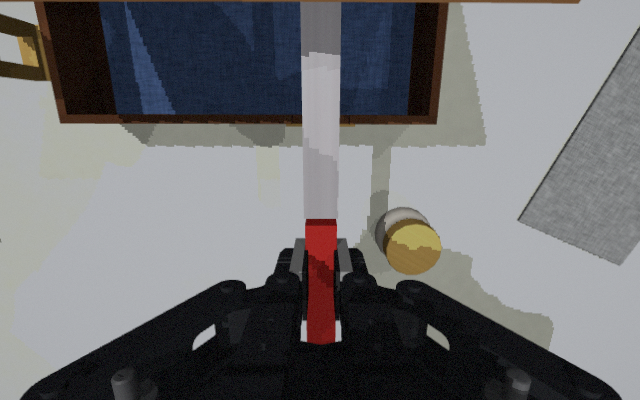

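Lid is at about 52°, and the inside of the box is visible. Continuing to nearly upright.

```bash
python3 -m inch '[[0.7,0,-0.5,0,0],[0.75,0,-0.5,0,0],[0.8,0,-0.4,0,0],[0.8,0,-0.35,0,0],[0.85,0,-0.25,0,0],[0.85,0,-0.15,0,0],[0.8,0,0,0,0],[0.4,0,0,0,0],[0,0,0,0,0],[0,0,0,0,0]]'
python3 - <<'E'
from h import *
info(); cp,im,d=grab("scene"); 
print(pts("lid_edge","scene",cp),pts("file_tip","scene",cp),pts("hinge","scene",cp))
cp,im,d=grab("wrist"); print(pts("lid_edge","wrist",cp)); P,s=cloud("file","wrist",cp,d); p,r=tool(); print(rect(P),p)
E
```

```text
t: 14.5
tool_pos: [0.4997, -0.0689, 0.1551]
ee_rot: [-3.142, -0.003, -0.001]
force: [-0.4, 0.3, -0.1]
finger_gap: 0.135
grasp_force: 98.3
t 14.5 pos [ 0.4997 -0.0689  0.1551] F [-0.4  0.3 -0.1] gap 0.135 gf 98.3
[(0.77, [0.6235, -0.0674, 0.2025])] [(0.58, [0.6268, -0.0653, 0.1597])] [(0.82, [0.6358, -0.0177, 0.0588])]
[]
(np.float64(0.1725), array([491.5, -69.3]), array([62.8, 13.9]), 0.5) [ 0.49933728 -0.06887196  0.15529741]
```

```bash
python3 -m inch '[[0.4,0,0,0,0],[0.3,0,0,0,0],[0,0,0,0,0],[-3,0,0,0,0],[-4,0,0,0,0],[-4,0,0,0,0],[0,0,0,0.133,0],[0,0,0,0.133,0],[0,0,0,0.133,0],[0,0,0,0,0]]'
python3 - <<'E'
from h import *
info(); cp,im,d=grab("top"); cv2.imwrite("pics/t6.png",im)
print(pts("lid_edge","top",cp),pts("mat","top",cp,3))
P=[]
for u,v in [(433,193),(472,208),(440,293),(399,273)]:
    P.append(pix(cp,float(u),float(v),np.median(d[v-3:v+4,u-3:u+4])))
P=np.array(P); print(P.round(3),P.mean(0)); e=P[0]-P[3]+P[1]-P[2]; print(np.degrees(np.arctan2(e[1],e[0])))
for l in ["lapis","hair_clip","brooch","locket"]:
    Q,s=cloud(l,"top",cp,d); print(l,s,rect(Q) if Q is not None else 0)
go(.475,-.346,.12,-23)
E
```

```text
t: 15.85
tool_pos: [0.3968, -0.0692, 0.1556]
ee_rot: [3.08, -0.62, 0.002]
force: [-0.0, 0.1, -0.1]
finger_gap: 0.135
grasp_force: 98.3
t 15.85 pos [ 0.3968 -0.0692  0.1556] F [-0.   0.1 -0.1] gap 0.135 gf 98.3
[(0.91, [0.6303, -0.0711, 0.2021])] [(0.62, [0.5035, -0.3583, -0.0016]), (0.18, [0.502, -0.0623, 0.051])]
[[ 0.631 -0.358  0.002]
 [ 0.593 -0.463  0.   ]
 [ 0.368 -0.368  0.002]
 [ 0.416 -0.262  0.003]] [ 0.50212909 -0.36272695  0.00154803]
-23.3026001013369
lapis 0.67 (np.float64(0.1727), array([630.9, -18.2]), array([  9.1, 258.5]), 0.1)
hair_clip 0.51 (np.float64(0.0161), array([413.3, 266.8]), array([48.8, 15.2]), 24.5)
brooch 0.52 (np.float64(0.0181), array([521. , 358.7]), array([24. , 29.6]), 88.9)
locket 0.42 (np.float64(0.0219), array([414.9, 376.9]), array([26.4, 28.3]), 28.6)
pos [ 0.3965 -0.0691  0.1552] yaw -22.7 shift cm (tool) [17.93 22.52  3.52] turn 0.005
```

View pics/t6.png

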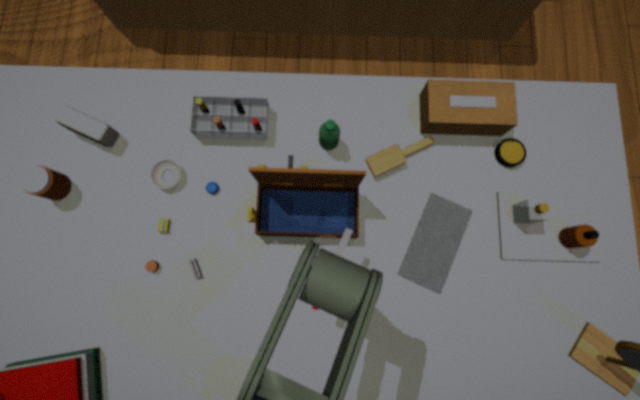

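Lid stands upright and the mat is clear at px (436,242). Putting the file down on the mat.

```bash
python3 -m inch '[[3,3.78,0.6,0,0],[3,3.78,0.6,0,0],[3,3.78,0.6,0,0],[3,3.78,0.6,0,0],[3,3.78,0.6,0,0],[3,3.78,0.6,0,0],[0,0,0,0,0],[0,0,0,0,0],[0,0,0,0,0]]'; python3 -m inch '[[0,0,3,0,0],[0,0,3,0,0],[0,0,2.5,0,0],[0,0,1.2,0,0],[0,0,0.6,0,0],[0,0,0.4,0,0],[0,0,0,0,0],[0,0,0,0,0]]'
python3 - <<'E'
from h import *
info(); go(.4745,-.348,.010,-23.3)
E
```

```text
t: 17.1
tool_pos: [0.4743, -0.3467, 0.1189]
ee_rot: [-3.079, 0.619, 0.002]
force: [0.2, 0.1, -1.4]
finger_gap: 0.136
grasp_force: 98.3
t: 17.9
tool_pos: [0.4755, -0.3485, 0.0136]
ee_rot: [3.079, -0.619, 0.003]
force: [-0.2, -0.2, 0.6]
finger_gap: 0.139
grasp_force: 98.3
t 17.9 pos [ 0.4755 -0.3485  0.0136] F [-0.2 -0.2  0.6] gap 0.139 gf 98.3
pos [ 0.4755 -0.3485  0.0136] yaw -22.7 shift cm (tool) [-0.11 -0.01  0.36] turn 0.01
```

```bash
python3 -m inch '[[0,0,0.3,0,0],[0,0,0,0,0],[0,0,0,0,0.4],[0,0,0,0,0.4],[0,0,0,0,0.4],[0,0,0,0,0.4],[0,0,-2,0,0.6],[0,0,-4,0,1],[0,0,-4.5,0,1],[0,0,-4.5,0,1]]'
python3 -m inch '[[0,0,0,-0.137,1],[0,0,0,-0.137,1],[0,0,0,-0.137,1],[0,0,0,-0.137,1],[0,0,0,-0.137,1],[0,0,0,-0.137,1],[0,0,0,0,1],[0,0,0,0,1]]'
python3 - <<'E'
from h import *
cp,im,d=grab("wrist"); info()
cp,im,d=grab("top"); 
P,s=cloud("file","top",cp,d); print("file",s,rect(P,90,.02)); print(pts("file_tip","top",cp))
go(.405,.262,.16,24.4)
E
```

```text
t: 18.9
tool_pos: [0.4743, -0.3474, 0.1604]
ee_rot: [-3.079, 0.62, 0.002]
force: [0.6, -0.9, 0.4]
finger_gap: 0.999
grasp_force: 0.0
t: 19.7
tool_pos: [0.4746, -0.3477, 0.1592]
ee_rot: [-3.072, -0.658, 0.0]
force: [0.5, -0.3, -0.6]
finger_gap: 0.993
grasp_force: 0.0
t 19.75 pos [ 0.4746 -0.3478  0.1593] F [-1.1 -0.  -0.2] gap 1.001 gf 0.0
file 0.66 (np.float64(0.0269), array([ 508.2, -336.8]), array([ 64.1, 189.4]), 66.2)
[(0.63, [0.5885, -0.3917, 0.0157])]
pos [ 0.4747 -0.3478  0.1593] yaw 24.3 shift cm (tool) [ 18.72 -58.45  -0.07] turn -0.002
```

```bash
python3 -m inch '[[1.44,-4.5,0,0,1],[1.44,-4.5,0,0,1],[1.44,-4.5,0,0,1],[1.44,-4.5,0,0,1],[1.44,-4.5,0,0,1],[1.44,-4.5,0,0,1],[1.44,-4.5,0,0,1],[1.44,-4.5,0,0,1],[1.44,-4.5,0,0,1],[1.44,-4.5,0,0,1]]'
python3 -m inch '[[1.44,-4.5,0,0,1],[1.44,-4.5,0,0,1],[1.44,-4.5,0,0,1],[0,0,0,0,1],[0,0,0,0,1],[0,0,0,0,1]]'
python3 - <<'E'
from h import *
cp,im,d=grab("wrist"); info(); cv2.imwrite("pics/w7.png",im)
for l in ["hair_clip","locket","brooch","lapis","ring_case"]:
    P,s=cloud(l,"wrist",cp,d); print(l,round(s,2),rect(P) if P is not None else 0, pts(l,"wrist",cp))
cp,im,d=grab("top"); P,s=cloud("file","top",cp,d); print("file",s,rect(P,90,.02),pts("file_tip","top",cp),pts("file","top",cp))
E
```

```text
t: 20.9
tool_pos: [0.4201, 0.1234, 0.1597]
ee_rot: [3.071, 0.661, 0.002]
force: [0.1, -0.1, 0.0]
finger_gap: 0.999
grasp_force: 0.0
t: 21.5
tool_pos: [0.4041, 0.2615, 0.1591]
ee_rot: [3.071, 0.661, -0.001]
force: [0.5, -0.7, -0.6]
finger_gap: 0.998
grasp_force: 0.0
t 21.55 pos [0.4043 0.2611 0.1591] F [ 0.4 -0.   0.8] gap 1.0 gf 0.0
hair_clip 0.9 (np.float64(0.015), array([414.3, 267. ]), array([49.9, 15.7]), 23.9) [(0.69, [0.417, 0.2672, -0.0037])]
locket 0.7 (np.float64(0.0206), array([417.2, 377. ]), array([28.3, 28.9]), 22.9) [(0.67, [0.4196, 0.3765, -0.0012])]
brooch 0.72 (np.float64(0.0178), array([522.9, 359.5]), array([24.6, 36.5]), 88.1) [(0.77, [0.5206, 0.3588, -0.004])]
lapis 0 0 []
ring_case 0.54 (np.float64(0.0178), array([522.9, 359.5]), array([24.6, 36.5]), 88.1) [(0.42, [0.4034, -0.1466, 0.0015])]
file 0.75 (np.float64(0.027), array([ 498.5, -358.6]), array([ 17.4, 189.3]), 67.5) [(0.56, [0.5855, -0.3923, 0.0165])] [(0.56, [0.4569, -0.3378, 0.005])]
```

View pics/w7.png

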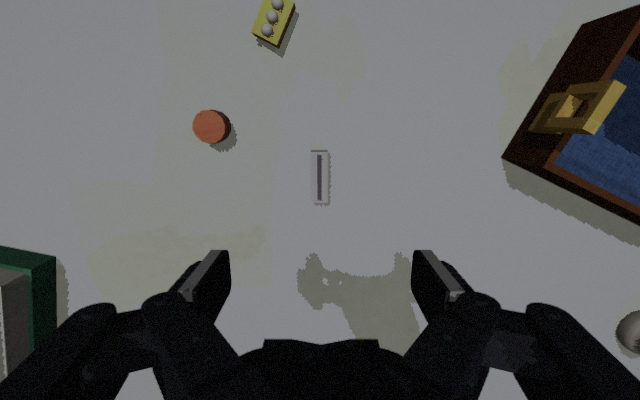

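File lies along the mat. The picture shows the clip at px (320,177), locket (211,127) and brooch (273,20), all matching the measurements. Picking the clip.

```bash
python3 -m inch '[[1.1,-0.1,3,0,0.6],[0,0,4,0,0.6],[0,0,4,0,0.6],[0,0,2.5,0,0.6],[0,0,1.4,0,0.6],[0,0,0.5,0,0.6],[0,0,0,0,0.6],[0,0,0,0,0.6]]';python3 -m inch '[[0,0,0,0,0],[0,0,0,0,0],[0,0,0,0,0],[0,0,0,0,0],[0,0,0,0,0],[0,0,-4,0,0],[0,0,-4,0,0],[0,0,-4,0,0],[0,0,-3.5,0,0],[0,0,0,0,0]]' 60; python3 -m inch '[[0,0,0,0.141,0],[0,0,0,0.141,0],[0,0,0,0.141,0],[0,0,0,0,0],[0,0,0,0,0]]'
python3 - <<'E'
from h import *
info(); go(.56,-.10,.16,0)
E
```

```text
t: 23.05
tool_pos: [0.4152, 0.2684, 0.0067]
ee_rot: [-3.07, -0.662, -0.005]
force: [0.8, 0.3, 1.5]
finger_gap: 0.6
grasp_force: 0.0
t: 24.05
tool_pos: [0.4179, 0.2696, 0.1665]
ee_rot: [-3.069, -0.662, -0.02]
force: [1.2, 0.7, 0.7]
finger_gap: 0.165
grasp_force: 59.0
t: 24.55
tool_pos: [0.4132, 0.2675, 0.1595]
ee_rot: [3.141, 0.007, -0.002]
force: [0.2, -0.0, 0.2]
finger_gap: 0.163
grasp_force: 59.0
t 24.55 pos [0.4132 0.2675 0.1595] F [ 0.2 -0.   0.2] gap 0.163 gf 59.0
pos [0.4132 0.2675 0.1595] yaw 0.3 shift cm (tool) [14.51 36.82 -0.05] turn 0.005
```

```bash
python3 -m inch '[[1.81,4.6,0,0,0],[1.81,4.6,0,0,0],[1.81,4.6,0,0,0],[1.81,4.6,0,0,0],[1.81,4.6,0,0,0],[1.81,4.6,0,0,0],[1.81,4.6,0,0,0],[1.81,4.6,0,0,0],[0,0,0,0,0],[0,0,0,0,0]]';python3 -m inch '[[0,0,0,0,0],[0,0,4,0,0],[0,0,4,0,0],[0,0,3,0,0],[0,0,2,0,0],[0,0,1,0,0],[0,0,0.5,0,0],[0,0,0,0,0],[0,0,0,0,0]]'; python3 -m inch '[[0,0,0,0,0.36],[0,0,0,0,0.36],[0,0,0,0,0.36],[0,0,-3,0,0.36],[0,0,-4,0,0.36],[0,0,-4,0,0.4],[0,0,-4,0,0.6],[0,0,0,0,1],[0,0,0,0,1]]'
python3 - <<'E'
from h import *
info(); cp,im,d=grab("wrist"); P,s=cloud("hair_clip","wrist",cp,d); print(s,rect(P) if P is not None else 0)
cp,im,d=grab("top"); cv2.imwrite("pics/t8.png",im)
for l in ["locket","brooch","lapis"]:
    P,s=cloud(l,"top",cp,d); print(l,s,rect(P) if P is not None else 0)
go(.405,.37,.16)
E
```

```text
t: 25.55
tool_pos: [0.559, -0.101, 0.1596]
ee_rot: [-3.141, -0.001, 0.002]
force: [-0.8, 0.4, -0.9]
finger_gap: 0.164
grasp_force: 59.0
t: 26.45
tool_pos: [0.5604, -0.1, 0.0166]
ee_rot: [3.141, 0.004, 0.004]
force: [0.0, 0.0, -0.9]
finger_gap: 0.161
grasp_force: 59.0
t: 27.35
tool_pos: [0.5602, -0.1004, 0.1671]
ee_rot: [3.14, 0.003, 0.006]
force: [-0.3, 0.3, 0.8]
finger_gap: 0.885
grasp_force: 0.0
t 27.35 pos [ 0.5602 -0.1004  0.1671] F [-0.3  0.3  0.8] gap 0.885 gf 0.0
0.89 (np.float64(0.0209), array([ 559.7, -100.4]), array([50.4, 15.7]), 0.6)
locket 0.54 (np.float64(0.0215), array([415.2, 377.1]), array([28. , 29.8]), 11.7)
brooch 0.54 (np.float64(0.018), array([521.1, 358.9]), array([25.5, 35.2]), 88.6)
lapis 0.68 (np.float64(0.0175), array([625.1, 237.6]), array([27.3, 26.9]), 2.2)
pos [ 0.5581 -0.0996  0.1635] yaw 0.1 shift cm (tool) [-15.23 -46.99   0.45]  None
```

Clip is in the box at (0.560,-0.100), top z 0.021. Next, the locket.

```bash
python3 -m inch '[[-1.5,-4.7,0,0,1],[-1.5,-4.7,0,0,1],[-1.5,-4.7,0,0,1],[-1.5,-4.7,0,0,1],[-1.5,-4.7,0,0,1],[-1.5,-4.7,0,0,1],[-1.5,-4.7,0,0,1],[-1.5,-4.7,0,0,1],[-1.5,-4.7,0,0,1],[-1.5,-4.7,0,0,1]]'; python3 -m inch '[[0,0,0,0,1],[0,0,0,0,1],[0,0,0,0,1]]'
python3 - <<'E'
from h import *
cp,im,d=grab("wrist"); info()
P,s=cloud("locket","wrist",cp,d); r=rect(P); print(s,r, pts("locket","wrist",cp))
go(r[1][0]/1000,r[1][1]/1000,.006,0)
E
```

```text
t: 28.65
tool_pos: [0.407, 0.3714, 0.1645]
ee_rot: [3.141, 0.003, -0.002]
force: [1.5, 0.6, -0.1]
finger_gap: 1.002
grasp_force: 0.0
t: 28.95
tool_pos: [0.4083, 0.3687, 0.1645]
ee_rot: [3.14, 0.002, -0.002]
force: [-0.8, 0.1, 0.3]
finger_gap: 1.0
grasp_force: 0.0
t 29.0 pos [0.4086 0.3684 0.1647] F [0.1 0.1 0.7] gap 0.999 gf 0.0
0.81 (np.float64(0.0206), array([416.9, 377.4]), array([28.8, 29.2]), 55.4) [(0.64, [0.4187, 0.3775, 0.0018])]
pos [0.409  0.3684 0.1651] yaw -0.0 shift cm (tool) [ 0.8  -0.91 15.91] turn -0.001
```

```bash
python3 -m inch '[[0.8,-0.9,3,0,0.75],[0,0,4,0,0.75],[0,0,4,0,0.75],[0,0,3,0,0.75],[0,0,1.3,0,0.75],[0,0,0.5,0,0.75],[0,0,0,0,0.75],[0,0,0,0,0.75]]';python3 -m inch '[[0,0,0,0,0],[0,0,0,0,0],[0,0,0,0,0],[0,0,0,0,0],[0,0,0,0,0],[0,0,-4,0,0],[0,0,-4,0,0],[0,0,-4,0,0],[0,0,-3.5,0,0],[0,0,0,0,0]]' 60; python3 -m inch '[[1.59,4.69,0,0,0],[1.59,4.69,0,0,0],[1.59,4.69,0,0,0],[1.59,4.69,0,0,0],[1.59,4.69,0,0,0],[1.59,4.69,0,0,0],[1.59,4.69,0,0,0],[1.59,4.69,0,0,0],[1.59,4.69,0,0,0],[0,0,0,0,0]]'; python3 -m inch '[[0,0,0,0,0],[0,0,0,0,0]]'
python3 - <<'E'
from h import *
go(.56,-.045,.016,0); info()
E
```

```text
t: 29.9
tool_pos: [0.418, 0.3796, 0.0092]
ee_rot: [-3.14, -0.002, -0.005]
force: [0.7, 0.0, -0.2]
finger_gap: 0.747
grasp_force: 0.0
t: 30.9
tool_pos: [0.4201, 0.3815, 0.1694]
ee_rot: [-3.134, -0.003, -0.018]
force: [-0.0, 0.7, 0.8]
finger_gap: 0.322
grasp_force: 59.1
t: 31.9
tool_pos: [0.5616, -0.049, 0.1618]
ee_rot: [3.139, -0.008, 0.002]
force: [-0.8, 0.9, -0.3]
finger_gap: 0.315
grasp_force: 59.3
t: 32.1
tool_pos: [0.5592, -0.0421, 0.1613]
ee_rot: [-3.141, -0.004, 0.003]
force: [0.6, -0.2, 0.2]
finger_gap: 0.316
grasp_force: 59.3
pos [ 0.5592 -0.0421  0.1613] yaw 0.1 shift cm (tool) [ 0.11  0.31 14.53] turn 0.002
t 32.1 pos [ 0.5592 -0.0421  0.1613] F [ 0.6 -0.2  0.2] gap 0.316 gf 59.3
```

```bash
python3 -m inch '[[0.1,0.3,4,0,0],[0,0,4,0,0],[0,0,3,0,0],[0,0,2,0,0],[0,0,1,0,0],[0,0,0.5,0,0],[0,0,0,0,0],[0,0,0,0,0]]'; python3 -m inch '[[0,0,0,0,0.5],[0,0,0,0,0.5],[0,0,0,0,0.5],[0,0,-3,0,0.5],[0,0,-4,0,0.5],[0,0,-4,0,0.5],[0,0,-4,0,0.6],[0,0,0,0,1],[0,0,0,0,1]]'
python3 - <<'E'
from h import *
cp,im,d=grab("wrist"); info()
for l in ["locket","hair_clip"]:
    P,s=cloud(l,"wrist",cp,d); print(l,s,rect(P) if P is not None else 0)
E
python3 -m inch '[[-0.5,-4.49,0,0,1],[-0.5,-4.49,0,0,1],[-0.5,-4.49,0,0,1],[-0.5,-4.49,0,0,1],[-0.5,-4.49,0,0,1],[-0.5,-4.49,0,0,1],[-0.5,-4.49,0,0,1],[-0.5,-4.49,0,0,1],[-0.5,-4.49,0,0,1],[0,0,0,0,1]]';python3 -m inch '[[0,0,0,0,1],[0,0,0,0,1]]'
python3 - <<'E'
from h import *
cp,im,d=grab("wrist"); info()
P,s=cloud("brooch","wrist",cp,d); r=rect(P); print(s,r, pts("brooch","wrist",cp))
P,s=cloud("lapis","wrist",cp,d); print("lapis",s,rect(P) if P is not None else 0)
go(r[1][0]/1000,r[1][1]/1000,.006,-2)
E
```

```text
t: 32.9
tool_pos: [0.5624, -0.0459, 0.0186]
ee_rot: [3.141, 0.004, 0.004]
force: [0.5, -0.9, -0.2]
finger_gap: 0.317
grasp_force: 59.3
t: 33.8
tool_pos: [0.5622, -0.0464, 0.1691]
ee_rot: [3.141, 0.003, 0.006]
force: [-0.5, -0.6, -1.4]
finger_gap: 0.915
grasp_force: 0.0
t 33.85 pos [ 0.5609 -0.046   0.1672] F [-0.1  0.3 -0.9] gap 0.985 gf 0.0
locket 0.8 (np.float64(0.0266), array([562.2, -46.4]), array([28.7, 29.3]), 51.8)
hair_clip 0 0
t: 34.95
tool_pos: [0.5129, 0.3628, 0.165]
ee_rot: [-3.141, -0.012, 0.005]
force: [0.1, -0.6, -0.9]
finger_gap: 0.995
grasp_force: 0.0
t: 35.15
tool_pos: [0.5149, 0.3567, 0.1657]
ee_rot: [3.14, 0.002, -0.004]
force: [0.5, 0.4, -0.3]
finger_gap: 1.0
grasp_force: 0.0
t 35.2 pos [0.5153 0.3564 0.1661] F [ 0.3  0.3 -0.3] gap 1.0 gf 0.0
0.93 (np.float64(0.0183), array([522.6, 359. ]), array([23.6, 36.4]), 87.0) [(0.85, [0.5222, 0.3587, -0.0034])]
lapis 0.82 (np.float64(0.0163), array([627.7, 240.3]), array([33.1, 32.8]), 21.6)
pos [0.5159 0.3565 0.1671] yaw -0.0 shift cm (tool) [ 0.68 -0.25 16.11] turn 0.035
```

```bash
python3 -m inch '[[0.7,-0.25,3,0.035,0.7],[0,0,4,0,0.7],[0,0,4,0,0.7],[0,0,3.2,0,0.7],[0,0,1.4,0,0.7],[0,0,0.5,0,0.7],[0,0,0,0,0.7],[0,0,0,0,0.7]]';python3 -m inch '[[0,0,0,0,0],[0,0,0,0,0],[0,0,0,0,0],[0,0,0,0,0],[0,0,0,0,0],[0,0,-4,0,0],[0,0,-4,0,0],[0,0,-4,0,0],[0,0,-3.5,0,0],[0,0,0,0,0]]' 60; python3 -m inch '[[0.46,4.36,0,-0.035,0],[0.46,4.36,0,0,0],[0.46,4.36,0,0,0],[0.46,4.36,0,0,0],[0.46,4.36,0,0,0],[0.46,4.36,0,0,0],[0.46,4.36,0,0,0],[0.46,4.36,0,0,0],[0,0,0,0,0],[0,0,0,0,0]]'; python3 -m inch '[[0,0,0,0,0]]'
python3 - <<'E'
from h import *
go(.56,.01,.016,0); info()
E
```

```text
t: 36.15
tool_pos: [0.5243, 0.3612, 0.0086]
ee_rot: [-3.139, 0.053, -0.006]
force: [0.1, 0.8, 1.4]
finger_gap: 0.697
grasp_force: 0.0
t: 37.15
tool_pos: [0.5264, 0.3626, 0.1687]
ee_rot: [-3.135, 0.052, -0.018]
force: [0.6, -0.5, -0.8]
finger_gap: 0.259
grasp_force: 59.0
t: 38.15
tool_pos: [0.5577, 0.0108, 0.1603]
ee_rot: [-3.141, 0.001, 0.003]
force: [-0.2, 0.0, -0.9]
finger_gap: 0.256
grasp_force: 59.1
t: 38.25
tool_pos: [0.5577, 0.0125, 0.1605]
ee_rot: [-3.141, -0.004, 0.002]
force: [-0.1, 0.2, -0.9]
finger_gap: 0.257
grasp_force: 59.1
pos [0.5577 0.0125 0.1605] yaw 0.1 shift cm (tool) [ 0.25  0.26 14.45] turn 0.002
t 38.25 pos [0.5577 0.0125 0.1605] F [-0.1  0.2 -0.9] gap 0.257 gf 59.1
```

```bash
python3 -m inch '[[0.25,0.25,4,0,0],[0,0,4,0,0],[0,0,3,0,0],[0,0,2,0,0],[0,0,1,0,0],[0,0,0.5,0,0],[0,0,0,0,0],[0,0,0,0,0]]'; python3 -m inch '[[0,0,0,0,0.45],[0,0,0,0,0.45],[0,0,0,0,0.45],[0,0,-3,0,0.45],[0,0,-4,0,0.45],[0,0,-4,0,0.45],[0,0,-4,0,0.6],[0,0,0,0,1],[0,0,0,0,1]]'
python3 - <<'E'
from h import *
cp,im,d=grab("wrist"); info()
for l in ["locket","brooch"]:
    P,s=cloud(l,"wrist",cp,d); print(l,s,rect(P) if P is not None else 0)
E
python3 -m inch '[[0,-4.5,0,0,1],[0,-4.5,0,0,1],[0,-4.5,0,0,1],[0,-4.5,0,0,1],[0,-4.5,0,0,1],[2.8,0,0,0,1],[2.7,0,0,0,1],[0,0,0,0,1],[0,0,0,0,1]]'
python3 - <<'E'
from h import *
cp,im,d=grab("wrist"); info()
P,s=cloud("lapis","wrist",cp,d); r=rect(P); print(s,r, pts("lapis","wrist",cp))
go(r[1][0]/1000,r[1][1]/1000,.005,0)
E
```

```text
t: 39.05
tool_pos: [0.5621, 0.0094, 0.0176]
ee_rot: [3.141, 0.004, 0.004]
force: [0.2, 0.1, -0.5]
finger_gap: 0.251
grasp_force: 59.1
t: 39.95
tool_pos: [0.5619, 0.0089, 0.1681]
ee_rot: [3.141, 0.003, 0.006]
force: [-0.2, -0.5, -0.5]
finger_gap: 0.91
grasp_force: 0.0
t 40.0 pos [0.5605 0.0091 0.1662] F [ 0.4  0.3 -1.2] gap 0.991 gf 0.0
locket 0.75 (np.float64(0.0266), array([562.2, -45.6]), array([28.5, 27.8]), 35.2)
brooch 0.75 (np.float64(0.0242), array([562.1,   9. ]), array([35.6, 23.6]), 0.7)
t: 41.0
tool_pos: [0.6144, 0.2339, 0.1638]
ee_rot: [3.141, 0.002, -0.007]
force: [-0.2, -0.8, -0.4]
finger_gap: 1.0
grasp_force: 0.0
t 41.05 pos [0.614  0.2338 0.1642] F [-0.5  0.4 -0.3] gap 1.0 gf 0.0
0.8 (np.float64(0.0164), array([627.8, 239.8]), array([33. , 33.3]), 1.2) [(0.56, [0.6268, 0.2383, -0.0016])]
pos [0.6141 0.2338 0.1652] yaw 0.1 shift cm (tool) [ 1.41 -0.6  16.01] turn 0.002
```

```bash
python3 -m inch '[[1.4,-0.6,3,0,0.75],[0,0,4,0,0.75],[0,0,4,0,0.75],[0,0,3.2,0,0.75],[0,0,1.3,0,0.75],[0,0,0.5,0,0.75],[0,0,0.1,0,0.75],[0,0,0,0,0.75]]';python3 -m inch '[[0,0,0,0,0],[0,0,0,0,0],[0,0,0,0,0],[0,0,0,0,0],[0,0,0,0,0],[0,0,-4,0,0],[0,0,-4,0,0],[0,0,-4,0,0],[0,0,-3.5,0,0],[0,0,0,0,0]]' 60; python3 -m inch '[[-3.4,0,0,0,0],[-3.4,0,0,0,0],[0,4.5,0,0,0],[0,4.5,0,0,0],[0,4.5,0,0,0],[0,4.5,0,0,0],[0,0,0,0,0],[0,0,0,0,0],[0,0,0,0,0]]'
python3 - <<'E'
from h import *
go(.56,.062,.016,0); info()
E
```

```text
t: 41.95
tool_pos: [0.6312, 0.2407, 0.0076]
ee_rot: [-3.141, -0.003, -0.006]
force: [0.6, 0.2, 1.2]
finger_gap: 0.752
grasp_force: 0.0
t: 42.95
tool_pos: [0.634, 0.2414, 0.1685]
ee_rot: [-3.138, -0.003, -0.022]
force: [1.6, 0.3, 0.6]
finger_gap: 0.355
grasp_force: 59.5
t: 43.85
tool_pos: [0.5614, 0.0609, 0.1598]
ee_rot: [-3.141, -0.004, 0.001]
force: [0.1, 0.3, -1.5]
finger_gap: 0.352
grasp_force: 59.5
pos [0.5614 0.0609 0.1598] yaw 0.1 shift cm (tool) [-0.13 -0.1  14.38] turn 0.002
t 43.85 pos [0.5614 0.0609 0.1598] F [ 0.1  0.3 -1.5] gap 0.352 gf 59.5
```

```bash
python3 -m inch '[[-0.1,-0.1,4,0,0],[0,0,4,0,0],[0,0,3,0,0],[0,0,2,0,0],[0,0,1,0,0],[0,0,0.4,0,0],[0,0,0,0,0],[0,0,0,0,0]]'; python3 -m inch '[[0,0,0,0,0.44],[0,0,0,0,0.44],[0,0,0,0,0.44],[0,0,-3,0,0.44],[0,0,-4,0,0.44],[0,0,-4,0,0.44],[0,0,-4,0,0.6],[0,0,0,0,0.6],[0,0,0,0,0.6]]'
python3 -m inch '[[-3,0,-1,0,0],[-3,0,-1,0,0],[-3,0,-1,0,0],[0,0,-2,0,0],[0,0,0,0,0],[0,0,0,0,0]]' 40
python3 - <<'E'
from h import *
cp,im,d=grab("wrist"); info(); cv2.imwrite("pics/w9.png",im)
for l in ["locket","brooch","lapis","hair_clip","ring_case"]:
    P,s=cloud(l,"wrist",cp,d); print(l,s,rect(P) if P is not None else 0)
cp,im,d=grab("top"); P,s=cloud("file","top",cp,d); print("file",s,rect(P,90,.02))
print(pts("lid_edge","top",cp),pts("bolt_knob","top",cp))
E
```

```text
t: 44.65
tool_pos: [0.5625, 0.0586, 0.017]
ee_rot: [3.136, 0.007, 0.004]
force: [2.0, -14.8, 0.9]
finger_gap: 0.348
grasp_force: 63.9
t: 45.55
tool_pos: [0.5619, 0.0626, 0.168]
ee_rot: [-3.141, -0.006, -0.006]
force: [-0.4, 0.0, -0.6]
finger_gap: 0.599
grasp_force: 0.0
t: 46.15
tool_pos: [0.4707, 0.0615, 0.2153]
ee_rot: [-3.141, -0.004, 0.001]
force: [-0.4, 0.5, 0.0]
finger_gap: -0.002
grasp_force: 0.0
t 46.2 pos [0.4705 0.0613 0.2149] F [-0.3 -1.6 -0.2] gap 0.002 gf 0.0
locket 0.84 (np.float64(0.0266), array([562.2, -46.3]), array([29.1, 28.9]), 8.3)
brooch 0.77 (np.float64(0.0242), array([561.6,   8.8]), array([34.9, 24.2]), 0.1)
lapis 0 0
hair_clip 0.67 (np.float64(0.0209), array([ 559.9, -100.6]), array([17.5, 49.1]), 89.8)
ring_case 0 0
file 0.7 (np.float64(0.0189), array([ 520.4, -291.4]), array([ 27.4, 184.4]), 69.9)
[(0.79, [0.6334, -0.0703, 0.2008])] [(0.57, [0.685, 0.0253, 0.1454])]
```

View pics/w9.png

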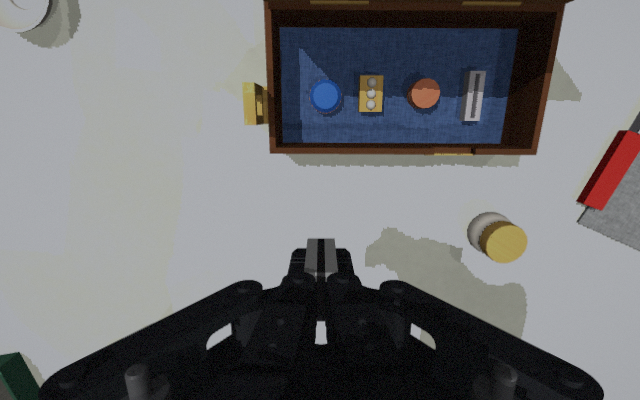

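All four pieces lie in the box: px lapis (325,96), brooch (371,93), locket (425,93), clip (474,97). The file has been knocked to the mat's left edge (px 610,170), so I'll set it right first.

```bash
python3 -m inch '[[-0.3,4.3,0.6,0,1],[-0.3,4.3,0.6,0,1],[-0.3,4.3,0.6,0,1],[-0.3,4.3,0.6,0,1],[-0.3,4.3,0.6,0,1],[-0.3,4.3,0.6,0,1],[-0.3,4.3,0.6,0,1],[-0.3,4.3,0.6,0,1],[0,0,0,0,1],[0,0,0,0,1]]' 60; python3 -m inch '[[0,0,0,0.13,1],[0,0,0,0.13,1],[0,0,0,0.13,1],[0,0,0,0,1],[0,0,0,0,1],[0,0,0,0,1]]'
python3 - <<'E'
from h import *
cp,im,d=grab("wrist"); info(); cv2.imwrite("pics/w10.png",im)
P,s=cloud("file","wrist",cp,d); r=rect(P,95,.004); print(s,r,rect(P,90,.02),pts("file_grip","wrist",cp),pts("file_tip","wrist",cp),pts("file","wrist",cp))
h=P[np.linalg.norm(P[:,:2]-r[1]/1000,axis=1)<.05]; print(np.percentile(h[:,2],[10,50,90]))
E
```

```text
t: 47.65
tool_pos: [0.447, -0.2838, 0.1679]
ee_rot: [-3.141, 0.001, 0.001]
force: [-0.5, 0.1, -0.2]
finger_gap: 0.994
grasp_force: 0.0
t: 48.25
tool_pos: [0.4476, -0.2824, 0.1684]
ee_rot: [-3.083, 0.602, -0.0]
force: [0.4, -0.3, 0.4]
finger_gap: 0.997
grasp_force: 0.0
t 48.3 pos [ 0.4476 -0.2826  0.1684] F [-0.7  0.4 -0.4] gap 1.001 gf 0.0
0.67 (np.float64(0.018), array([ 522.9, -289.5]), array([ 22.5, 182.8]), 70.1) (np.float64(0.0175), array([ 524.6, -290.1]), array([ 25.9, 188.1]), 70.2) [(0.68, [0.4962, -0.2803, 0.0101])] [] [(0.94, [0.478, -0.2678, 0.0051])]
[0.0080407  0.01534752 0.01740426]
```

View pics/w10.png

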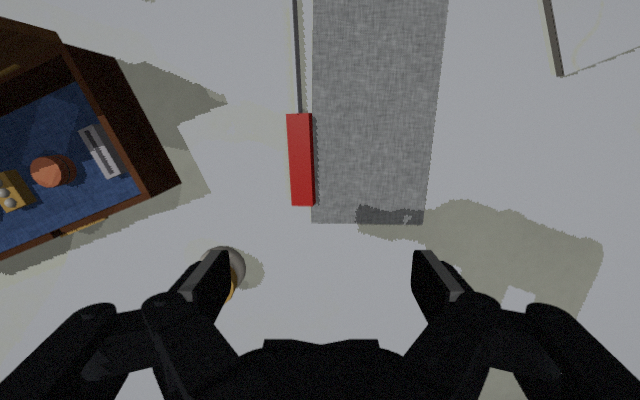

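File rolled onto its side beside the mat: handle at px (290–312, 113–206), just off the mat's left edge. I'll approach closer and re-measure.

```bash
python3 -m inch '[[2.2,-1,3,-0.04,1],[2.2,-0.9,3,0,1],[0,0,3,0,0.8],[0,0,0,0,0.7],[0,0,0,0,0.7],[0,0,0,0,0.7]]'
python3 - <<'E'
from h import *
cp,im,d=grab("wrist"); info()
v,u=np.nonzero(d>0); Q=pix(cp,u.astype(float),v.astype(float),d[v,u]); c=im[v,u].astype(int)
k=(c[:,2]>90)&(c[:,2]>2.5*c[:,1])&(Q[:,2]<.04)&(Q[:,2]>.009)
P=Q[k]; print(k.sum(),rect(P,90,.006)); 
r=cv2.minAreaRect((P[:,:2]*1000).astype(np.float32)); print(r)
go(.4955,-.2798,.007,-20)
E
```

```text
t: 49.1
tool_pos: [0.4962, -0.2822, 0.0802]
ee_rot: [3.093, -0.544, 0.004]
force: [0.7, -0.3, 1.0]
finger_gap: 0.704
grasp_force: 0.0
t 49.15 pos [ 0.4963 -0.2824  0.0805] F [-0.4 -0.   0.6] gap 0.701 gf 0.0
3375 (np.float64(0.0178), array([ 479.8, -273.6]), array([21.6, 90. ]), 70.0)
((479.8434143066406, -273.6387634277344), (21.620054244995117, 89.97945404052734), 69.98534393310547)
pos [ 0.4963 -0.2824  0.0805] yaw -20.0 shift cm (tool) [-0.19 -0.22  7.35] turn 0.001
```

```bash
python3 -m inch '[[0.15,-0.27,2.5,0,0.6],[0,0,2.5,0,0.6],[0,0,1.5,0,0.6],[0,0,0.6,0,0.6],[0,0,0,0,0.6],[0,0,0,0,0.6]]';python3 -m inch '[[0,0,0,0,0],[0,0,0,0,0],[0,0,0,0,0],[0,0,0,0,0],[0,0,0,0,0],[0,0,-1,0,0],[0,0,-2,0,0],[0,0,-1,0,0],[0,0,0,0,0],[0,0,0,0,0]]' 90; python3 -m inch '[[0,2.4,0,0.06,0],[0,2.4,0,0,0],[0,2.4,0,0,0],[0,0,0,0,0],[0,0,0,0,0],[0,0,0,0,0]]'
python3 - <<'E'
from h import *
info(); go(.4745,-.348,.0095,-23)
cp,im,d=grab("wrist"); p,r=tool()
v,u=np.nonzero(d>0); Q=pix(cp,u.astype(float),v.astype(float),d[v,u]); c=im[v,u].astype(int)
k=(c[:,2]>90)&(c[:,2]>2.5*c[:,1])&(Q[:,2]<.08)&(Q[:,2]>.009); print(k.sum(),rect(Q[k]))
E
```

```text
t: 49.75
tool_pos: [0.4985, -0.2799, 0.0085]
ee_rot: [3.093, -0.544, 0.003]
force: [0.4, -0.1, -0.5]
finger_gap: 0.598
grasp_force: 0.0
t: 50.75
tool_pos: [0.4976, -0.2792, 0.0474]
ee_rot: [3.094, -0.544, 0.001]
force: [0.0, -0.6, -1.1]
finger_gap: 0.222
grasp_force: 87.2
t: 51.35
tool_pos: [0.4701, -0.3446, 0.0464]
ee_rot: [-3.075, 0.636, 0.002]
force: [-0.3, -0.4, -0.7]
finger_gap: 0.222
grasp_force: 87.2
t 51.35 pos [ 0.4701 -0.3446  0.0464] F [-0.3 -0.4 -0.7] gap 0.222 gf 87.2
pos [ 0.4701 -0.3446  0.0464] yaw -23.4 shift cm (tool) [0.55 0.14 3.69] turn -0.006
4523 (np.float64(0.055), array([ 460.3, -339.6]), array([21.9, 73.7]), 66.7)
```

```bash
python3 -m inch '[[0.3,0.1,1.5,0,0],[0.2,0,1.5,0,0],[0,0,0.6,0,0],[0,0,0.1,0,0],[0,0,0,0,0],[0,0,0,0,0.45],[0,0,0,0,0.45],[0,0,0,0,0.45],[0,0,0,0,0.45]]';python3 -m inch '[[0,0,-3,0,0.5],[0,0,-4,0,0.6],[0,0,-4,0,0.6],[0,0,-4,0,0.6],[0,0,-4,0,0.6],[0,0,-4,-0.136,0],[0,0,0,-0.136,0],[0,0,0,-0.136,0],[0,0,0,0,0],[0,0,0,0,0]]' 40; 
python3 - <<'E'
from h import *
cp,im,d=grab("wrist"); info()
v,u=np.nonzero(d>0); Q=pix(cp,u.astype(float),v.astype(float),d[v,u]); c=im[v,u].astype(int)
k=(c[:,2]>90)&(c[:,2]>2.5*c[:,1])&(Q[:,2]<.08)&(Q[:,2]>.007); print(k.sum(),rect(Q[k]))
print(pts("file_tip","wrist",cp),pts("file","wrist",cp)); cv2.imwrite("pics/w11.png",im)
go(.68,-.10,.24,0)
E
```

```text
t: 52.3
tool_pos: [0.4742, -0.3482, 0.0093]
ee_rot: [-3.076, 0.636, 0.002]
force: [-0.3, 0.7, -0.2]
finger_gap: 0.451
grasp_force: 0.0
t: 53.3
tool_pos: [0.4743, -0.3485, 0.2395]
ee_rot: [-3.141, 0.005, 0.002]
force: [-0.4, -0.2, 1.0]
finger_gap: 0.003
grasp_force: 0.0
t 53.35 pos [ 0.4743 -0.3485  0.2394] F [0.1 0.6 0.1] gap 0.001 gf 0.0
1277 (np.float64(0.0194), array([ 455.8, -342.2]), array([22.1, 89.2]), 66.4)
[(0.95, [0.5903, -0.4026, 0.0122])] [(0.7, [0.4582, -0.3356, 0.0098])]
pos [ 0.4744 -0.3485  0.2396] yaw -0.1 shift cm (tool) [ 20.52 -24.89  -0.04] turn -0.002
```

View pics/w11.png

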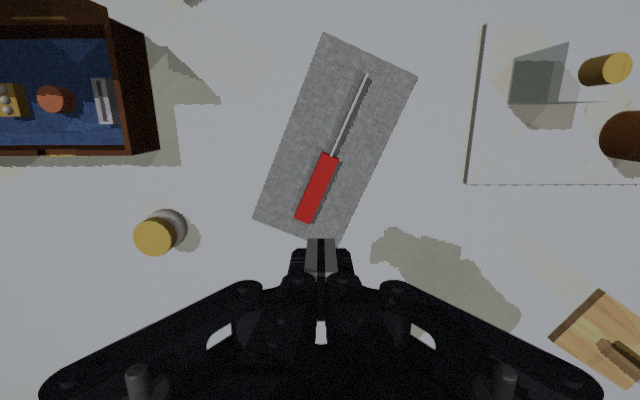

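The file now lies fully on the mat, handle at px (318,188) and tip at (366,75). Moving behind the lid.

```bash
python3 -m inch '[[2.93,-3.55,0,0,0],[2.93,-3.55,0,0,0],[2.93,-3.55,0,0,0],[2.93,-3.55,0,0,0],[2.93,-3.55,0,0,0],[2.93,-3.55,0,0,0],[2.93,-3.55,0,0,0],[0,0,0,0,0],[0,0,0,0,0],[0,0,0,0,0]]'; python3 -m inch '[[0,0,3,0,0],[0,0,3.4,0,0],[0,0,0,0,0],[-1,0,0,0,0],[-1,0,0,0,0],[-0.8,0,0,0,0],[0,0,0,0,0],[0,0,0,0,0]]'
python3 - <<'E'
from h import *
go(.648,-.10,.175); info()
E
```

```text
t: 54.45
tool_pos: [0.6791, -0.1011, 0.2398]
ee_rot: [3.141, -0.002, -0.002]
force: [0.2, -0.8, 0.6]
finger_gap: -0.002
grasp_force: 0.0
t: 55.25
tool_pos: [0.6521, -0.1004, 0.1778]
ee_rot: [3.141, -0.001, 0.004]
force: [-0.1, 0.2, -0.0]
finger_gap: 0.0
grasp_force: 0.0
pos [ 0.6521 -0.1004  0.1778] yaw -0.0 shift cm (tool) [-0.41 -0.04  0.28]  None
t 55.25 pos [ 0.6521 -0.1004  0.1778] F [-0.1  0.2 -0. ] gap 0.0 gf 0.0
```

```bash
python3 -m inch '[[-0.5,0,0,0,0],[-0.8,0,0,0,0],[-0.8,0,0.1,0,0],[-1,0,0.2,0,0],[-0.95,0,0.2,0,0],[-0.95,0,0.35,0,0],[-0.95,0,0.4,0,0],[0,0,0,0,0],[0,0,0,0,0]]'; python3 -m inch '[[-0.85,0,0.5,0,0],[-0.85,0,0.55,0,0],[-0.75,0,0.65,0,0],[-0.75,0,0.7,0,0],[-0.65,0,0.75,0,0],[-0.6,0,0.8,0,0],[0,0,0,0,0],[0,0,0,0,0]]'
python3 - <<'E'
from h import *
info(); cp,im,d=grab("top"); print(pts("lid_edge","top",cp)); cp,im,d=grab("scene"); print(pts("lid_edge","scene",cp)); go(.539,-.10,.107)
E
```

```text
t: 56.15
tool_pos: [0.5913, -0.1001, 0.1631]
ee_rot: [-3.141, 0.001, 0.003]
force: [0.7, 0.0, -0.1]
finger_gap: 0.003
grasp_force: 0.0
t: 56.95
tool_pos: [0.5472, -0.1, 0.1237]
ee_rot: [-3.141, 0.001, 0.002]
force: [1.1, -0.3, 0.4]
finger_gap: 0.001
grasp_force: 0.0
t 56.95 pos [ 0.5472 -0.1     0.1237] F [ 1.1 -0.3  0.4] gap 0.001 gf 0.0
[(0.66, [0.5113, -0.0727, 0.131])]
[(0.57, [0.5108, -0.0675, 0.1327])]
pos [ 0.5483 -0.1003  0.1247] yaw -0.0 shift cm (tool) [-0.93 -0.03  1.76]  None
```

Lid is at about 30° and following. Pressing it shut.

```bash
python3 -m inch '[[-0.5,0,0.85,0,0],[-0.45,0,0.9,0,0],[-0.35,0,0.95,0,0],[-0.3,0,0.95,0,0],[-0.2,0,0.95,0,0],[-0.1,0,0.8,0,0],[0,0,0,0,0],[0,0,0,0,0]]'; python3 -m inch '[[0,0,0.2,0,0],[0,0,0.2,0,0],[0,0,0.1,0,0],[0,0,0,0,0],[0,0,0,0,0]]'
python3 - <<'E'
from h import *
info(); cp,im,d=grab("scene"); print(pts("lid_edge","scene",cp),pts("bolt_knob","scene",cp))
E
```

```text
t: 57.95
tool_pos: [0.5284, -0.1001, 0.0699]
ee_rot: [-3.141, 0.0, 0.002]
force: [0.1, -0.5, -0.4]
finger_gap: 0.0
grasp_force: 0.0
t: 58.45
tool_pos: [0.5292, -0.1003, 0.0679]
ee_rot: [3.141, 0.0, 0.001]
force: [-6.3, 0.9, 13.5]
finger_gap: -0.001
grasp_force: 7.1
t 58.45 pos [ 0.5292 -0.1003  0.0679] F [-6.3  0.9 13.5] gap -0.001 gf 7.1
[(0.73, [0.4877, -0.0685, 0.0654])] [(0.57, [0.5469, 0.0232, 0.1118])]
```

```bash
python3 -m inch '[[0,0,-3,0,0],[0,0,-4,0,0],[-2,0,-4,0,0],[-3,0,-2,0,0],[0,-4,0,0,0],[0,-4,0,0,0],[0,0,0,0,0],[0,0,0,0,0],[0,0,0,0,0]]'
python3 - <<'E'
from h import *
cp,im,d=grab("wrist"); info(); cv2.imwrite("pics/w12.png",im)
print(pts("bolt_knob","wrist",cp),pts("keeper","wrist",cp),pts("lid_edge","wrist",cp))
v,u=np.nonzero(d>0); Q=pix(cp,u.astype(float),v.astype(float),d[v,u])
q=Q[(Q[:,2]>.104)&(Q[:,2]<.12)&(Q[:,0]>.50)]; print("knob",len(q),np.median(q,0).round(4),q.min(0).round(4),q.max(0).round(4))
for x in (.496,.51,.53,.58,.61):
    a=Q[(abs(Q[:,0]-x)<.004)&(abs(Q[:,1]+.09)<.03)&(Q[:,2]>.05)]; print(x,np.median(a[:,2]).round(4))
go(.5484,-.022,.150)
E
```

```text
t: 59.5
tool_pos: [0.4789, -0.0208, 0.1953]
ee_rot: [3.141, -0.001, 0.0]
force: [-0.0, -0.7, -0.4]
finger_gap: -0.002
grasp_force: 0.0
t 59.55 pos [ 0.4789 -0.021   0.1952] F [ 0.1 -0.7 -0.7] gap -0.003 gf 0.0
[(0.62, [0.4991, -0.3565, -0.0016])] [(0.8, [0.5508, 0.1236, 0.0742])] [(0.89, [0.4981, -0.068, 0.0615])]
knob 257 [0.549  0.0227 0.1117] [0.5428 0.017  0.1043] [0.5545 0.0286 0.1138]
0.496 0.2759
0.51 0.0678
0.53 0.0678
0.58 0.0677
0.61 0.0676
pos [ 0.4788 -0.0211  0.1951] yaw -0.1 shift cm (tool) [6.96 0.08 4.51]  None
```

View pics/w12.png

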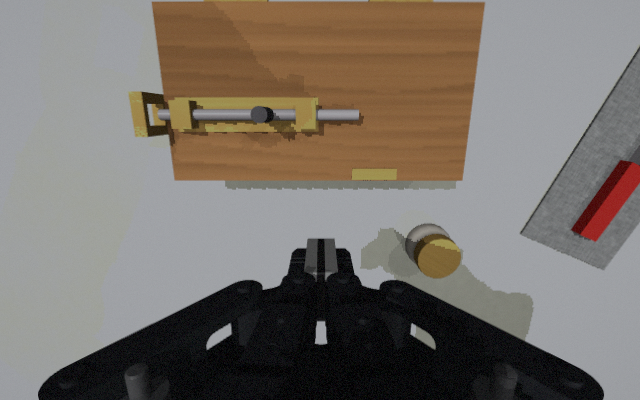

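Lid is flat at z=0.068 and shut. The knob is at px (262,114), i.e. (0.549,0.0227). Going in on the right side of the knob.

```bash
python3 -m inch '[[3.5,0,0,0,0],[3.5,0,0,0,0],[0,0,0,0,0],[0,0,3,0,0],[0,0,4,0,0],[0,0,2.5,0,0],[0,0,0.5,0,0],[0,0,0,0,0],[0,0,0,0,0]]'; python3 -m inch '[[0,-0.6,0,0,0],[0,-0.6,0,0,0],[0,-0.6,0,0,0],[0,-0.6,0,0,0],[0,0,0,0,0]]'; python3 -m inch '[[0,-0.5,0,0,0],[0,-0.5,0,0,0],[0,-0.5,0,0,0],[0,0,0,0,0]]'; python3 -m inch '[[0,-0.4,0,0,0],[0,-0.4,0,0,0],[0,0,0,0,0],[0,0,0,0,0]]'
```

```text
t: 60.6
tool_pos: [0.55, -0.0207, 0.097]
ee_rot: [3.141, -0.001, 0.004]
force: [0.7, 0.4, -0.1]
finger_gap: 0.004
grasp_force: 0.0
t: 61.1
tool_pos: [0.5489, 0.0047, 0.0956]
ee_rot: [3.142, 0.002, 0.001]
force: [0.6, -0.4, -0.5]
finger_gap: 0.002
grasp_force: 0.0
t: 61.5
tool_pos: [0.5488, 0.0195, 0.0953]
ee_rot: [-3.141, -0.0, -0.0]
force: [0.1, 0.4, 0.6]
finger_gap: 0.001
grasp_force: 0.0
t: 61.9
tool_pos: [0.5485, 0.0272, 0.0951]
ee_rot: [-3.141, 0.0, 0.001]
force: [-0.0, -0.1, 0.0]
finger_gap: -0.003
grasp_force: 0.0
```

```bash
python3 -m inch '[[0,-0.3,0,0,0],[0,-0.3,0,0,0],[0,0,0,0,0],[0,0,0,0,0]]'; python3 -m inch '[[0,-0.3,0,0,0],[0,0,0,0,0],[0,0,0,0,0]]'; python3 -c "
from h import *
info(); cp,im,d=grab('scene'); print(pts('bolt_knob','scene',cp)); cp,im,d=grab('wrist'); print(pts('bolt_knob','wrist',cp)); cp,im,d=grab('top'); print(pts('bolt_knob','top',cp))"
```

```text
t: 62.3
tool_pos: [0.5486, 0.0331, 0.0952]
ee_rot: [-3.141, 0.0, 0.001]
force: [-0.2, -0.5, -0.0]
finger_gap: 0.004
grasp_force: 0.1
t: 62.6
tool_pos: [0.5486, 0.036, 0.0952]
ee_rot: [-3.141, 0.0, 0.0]
force: [0.2, 0.6, -0.2]
finger_gap: 0.0
grasp_force: 0.2
t 62.6 pos [0.5486 0.036  0.0952] F [ 0.2  0.6 -0.2] gap 0.0 gf 0.2
[(0.51, [0.5448, 0.0572, 0.1123])]
[(0.61, [0.5517, 0.054, 0.1146])]
[]
```

```bash
python3 -m inch '[[0,-0.2,0,0,0],[0,-0.1,0,0,0],[0,0,0,0,0],[0,0,0,0,0]]'; python3 -m inch '[[0,-0.15,0,0,0],[0,-0.1,0,0,0],[0,0,0,0,0],[0,0,0,0,0]]'
```

```text
t: 63.3
tool_pos: [0.549, 0.0372, 0.0954]
ee_rot: [3.139, 0.0, 0.0]
force: [-0.2, -5.7, -0.1]
finger_gap: 0.001
grasp_force: 2.9
t: 63.7
tool_pos: [0.549, 0.0376, 0.0955]
ee_rot: [3.135, 0.0, 0.0]
force: [-0.6, -11.5, -0.2]
finger_gap: 0.003
grasp_force: 5.8
```

The bolt is at its stop: force rose to 11.5 N with no further travel. Retreating and making a final check.

```bash
python3 -m inch '[[0,1,0,0,0],[0,1,0,0,0],[0,0,-4,0,0],[0,0,-4,0,0],[-4,0,-2,0,0],[-3,0,0,0,0],[0,0,0,0,0],[0,0,0,0,0],[0,0,0,0,0]]'
python3 - <<'E'
from h import *
cp,im,d=grab("wrist"); info(); a=im.copy()
v,u=np.nonzero(d>0); Q=pix(cp,u.astype(float),v.astype(float),d[v,u])
q=Q[(Q[:,2]>.104)&(Q[:,2]<.12)&(Q[:,0]>.50)]; print("knob",len(q),np.median(q,0).round(4),q.min(0).round(4),q.max(0).round(4))
for x in (.51,.53,.58,.61):
    b=Q[(abs(Q[:,0]-x)<.004)&(abs(Q[:,1]+.09)<.03)&(Q[:,2]>.05)&(Q[:,2]<.1)]; print(x,np.median(b[:,2]).round(4))
cp,im,d=grab("top"); P,s=cloud("file","top",cp,d); print("file",s,rect(P,90,.02),pts("file","top",cp),pts("file_tip","top",cp))
for l in ["ring_dish","green_bottle","cream_jar","hairbrush"]: print(l,pts(l,"top",cp))
cv2.imwrite("pics/w13.png",a)
E
```

```text
t: 64.6
tool_pos: [0.4796, 0.0212, 0.1953]
ee_rot: [-3.141, 0.0, -0.001]
force: [0.3, -0.3, 0.6]
finger_gap: -0.001
grasp_force: 0.0
t 64.65 pos [0.4797 0.0212 0.1952] F [ 0.4 -0.1  0.3] gap -0.001 gf 0.0
knob 249 [0.5491 0.0556 0.1116] [0.5428 0.05   0.104 ] [0.5546 0.0621 0.1136]
0.51 0.0678
0.53 0.0678
0.58 0.0677
0.61 0.0676
file 0.71 (np.float64(0.0206), array([ 494.5, -360.6]), array([ 28.6, 181.6]), 66.9) [(0.6, [0.459, -0.3342, 0.0111])] [(0.77, [0.5885, -0.3955, 0.0136])]
ring_dish [(0.82, [0.6548, 0.3656, 0.0007])]
green_bottle [(0.63, [0.773, -0.0773, -0.0011])]
cream_jar [(0.6, [0.3999, -0.1396, -0.0041])]
hairbrush []
```

View pics/w13.png

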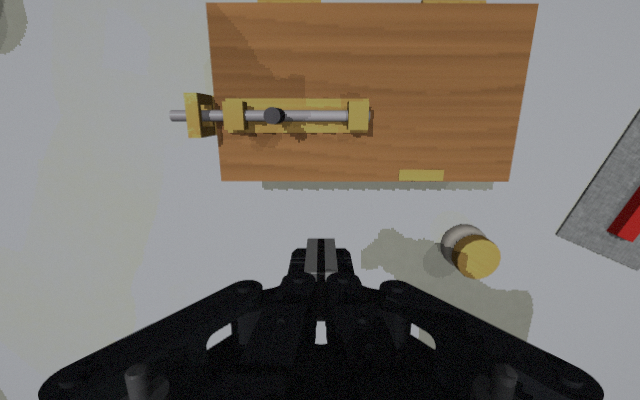

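The rod passes through the keeper (px 172–210, 115), the lid is flat and the file is on the mat. Handing in.

```bash
python3 -c "
from rig import ticket
print(ticket.job_done())"
```

```text
the job is handed in; nothing more can be done
None
```

The job is handed in: the lid was pried open at the notch with the file, and the lapis pendant, hair clip, brooch and locket are in the box (no ring case was found). The lid is shut with the bolt home in the keeper, and the file lies on its side on the mat, re-placed there after it was knocked off; the dish, bottle and jar read unmoved, but the hairbrush was not detected in the final check.

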